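# Tension the sander's drive belt and lock the tensioner

### The job

The drive belt of the bench disc sander is slack. Wind the tension wheel clockwise (seen from above) by its crank handle until, after the loose part of the travel, the handle pushes back firmly, at about 12 N, and do not wind it tighter than that. Then swing the lock lever fully over to its locked side (from leaning towards the robot to leaning away), let go, and leave the bottle, tin and foam piece where they stand.

Things in the scene. Friction and masses are not known exactly. Their poses are not given: they have to be found in the camera images.
- wheel_axis (a point): A point on the vertical axis of the tension wheel, a dark steel spoked hand wheel 145 mm across that lies flat on top of the sander's grey drive housing (housing top 127 mm above the bench, wheel rim from 155 to 168 mm). The point is 199 mm above the bench, level with the middle of the crank handle. Its x and y axes are the sander's: x across the housing away from the robot, y along the housing to the left, z up.
- handle_mid (a point): Middle of the crank handle: a black upright cylinder 22 mm across and 55 mm long (169 to 224 mm above the bench), standing on the wheel 60 mm from its axis and turning freely on its own pin, so a gripper that pinches it from above can carry it round a circle of radius 60 mm without turning itself. Nothing stands within 60 mm of it above the wheel.
- tension_wheel (a joint): Wheel angle, rad, growing clockwise from above; starts at 0 to 2, end stop at 11. Slack, the handle takes about 2 N along its circle. 1.5 to 7.5 rad past the start, unknown where, the tensioner meets the belt; the force then rises by 9 N per rad. Right is 12 N (10 to 14 will do); 20 N overstrains. A one-way clutch holds the wheel where left, and bears 2 to 3 N of the load when the hand stands still.
- tension_block: Steel rack block inside the closed housing, 60 mm long, driven by the wheel along the sander's y axis by 15 mm per rad; origin at its centre. Only its small steel pointer shows, in a slot in the housing top. It shows how far the wheel was wound, not how tight the belt is; a shoe inside presses on it with the belt's load, 34 to 68 N when the tension is right (about 9 to 17 N at the handle).
- lock_lever_tip (a point): Centre of the black ball, 26 mm across, at the end of the lock lever, an 80 mm steel rod on a dark block at the left end of the housing top, 220 mm to the left of the wheel axis. The rod's pivot runs along the sander's y axis, 149 mm above the bench; the ball is 215 to 230 mm above the bench. Unlocked, the rod leans towards the robot (the sander's -x), locked it leans away (+x).
- lock_lever (a joint): Angle of the lock lever in rad: 0 leaning fully to -x (unlocked), 1.0 at its stop leaning to +x (locked), upright at 0.5. It starts between 0 and 0.2, turns with about 1 N at the ball and stays where it is left.
- sander: The bench disc sander, fixed to the bench; origin at bench level under the middle of its drive housing (140 mm in x, 440 mm in y, top at 127 mm). Motor behind it (+x, right end, top 161 mm); a 150 mm disc with a rest table in front of its left end (-x, up to 165 mm high).
- resin_bottle: Amber bottle, 68 mm across, 190 mm tall, to the left of the sander; origin at the centre of its underside. Not to be moved.
- filler_tin: Tin, 84 mm across, 100 mm tall, to the right of the sander; origin at the centre of its underside. Not to be moved.
- foam_rib: Black rigid foam piece, 90 x 130 x 55 mm, behind the left half of the sander; origin at the centre of its underside. Not to be moved.

How it is judged:
By the outcome, as a careful person would: the job done as asked, in the order asked, and still so for the second after the job is handed in, with the robot touching nothing.
It also fails if it takes over 72 s, if anything falls off the work surface, if the arm or the gripper's body presses on something with over 40 N, if the wrist force passes 120 N, or if a joint passes its speed limit or range.

### The arm

A 6-joint arm with a two-finger parallel gripper is mounted at the origin on the work surface. World frame = base frame: x ahead of the robot, y to its left, z up, the work surface at z = 0. Lengths are in m, angles in rad, forces in N, time in s.
With the tool pointing down it reaches from about 0.3 to 0.95 m from the base axis. Payload 3.1 kg.
Tool frame: the origin (TCP) lies at the very end of the fingers, on their centre line; the grasp point (between the pads) lies 19 mm behind it (bot.grip_depth is the distance from the TCP to the grasp point, in m); z points along the fingers, y is the direction in which the jaws open and shut (so a half turn about z gives the same grasp; the last joint's range is limited). The gripper opens to 85 mm and grips with 20 to 120 N. Pads are 22 mm wide; open, the fingers measure 114 mm over their backs; the gripper's body (76 mm by 85 mm) begins 54 mm behind the grasp point. The pads swing forward as they close: fully open they stand 13 mm farther back than shut.
Start: joints at [1.171, 0.308, 1.634, -0, 1.2, -0.07], TCP at [0.202, 0.591, 0.231] pointing down, gripper open.
Joint ranges: [-3.06, 3.06], [-0.79, 1.96], [0.05, 2.63], [-1.19, 4.34], [0.05, 2.64], [-2.94, 2.94]. Speed limits (rad/s): [2.79, 2.79, 3.14, 3.14, 3.14, 3.14].

### API

Orientations are given as a unit quaternion [x, y, z, w].
In Python, from cell import bot gives the robot as it stands.
- The arm moves only by the tool servo_tool, never from a script. Its argument "rows" is a list of rows, each an object of numbers: "ax", "ay", "az": the turn, a rotation vector about the tool's x, y, z in rad; "tx", "ty", "tz": the shift along the tool's x, y, z in cm; "gripper": the finger opening in cm, from 0 to 8.54. In form: [{"ax": .., "ay": .., "az": .., "tx": .., "ty": .., "tz": .., "gripper": ..}, ...]. A call has 1 to 12 rows; each row shifts and turns the commanded pose from where the row before left it, along the tool's axes as they then stand; what a row does not reach is not made up. A row lasts 1/10 s, in which the tool goes at most 50 mm and 8.59 degrees, less where a joint would pass 70% of its speed; a pose out of reach is approached as far as the arm can. A call is refused whole if a number of a shift passes 5 or a number of a turn 0.15, either way. A call with a gripper value outside its range is refused whole. The fingers move at their own pace and stop on an object; the grip force is fixed at half the most. Time passes only in rows, so rows that do not move let the fingers close. It gives the time, the measured TCP pose, the force and the opening at its end, in the units of the state.
- bot.get_state(): the state, without advancing time (a new reading comes with each control period).
- bot.snapshot(name): name is "scene" or "side" or "wrist"; returns a dict with "img" (480x640x3 uint8, red, green, blue), "depth" (480x640 float32, m along the optical axis (not along the pixel's ray), 0 where there is no reading), "camera_matrix" (3x3 intrinsics, pixels), "rvec" (rotation vector, rad) and "tvec" (3), from world to camera coordinates, as OpenCV has them. Camera axes: x right, y down, z forward; pixel columns grow to the right and rows downward; lengths in m; the calibration is good to about 2 mm. A picture is of the moment at which its call begins.
- bot.close_job(): hands the job in, once; it reports no verdict.
The state is a dict: "time_s": time; "joints": joint angles; "joint_velocities": joint speeds; "joint_torque": joint torques, N m; "eef_pos": TCP position; "ee_rot": TCP orientation; "wrist_force": force on the tool from outside, world axes, zero at the start; "torque": the same for the moment, N m; "opening": finger opening in m.
Only numpy, scipy, OpenCV 4.12 (cv2) and the standard library are available. Lean on these libraries where they do the work, as an engineer would, in place of code of your own. Each camera call takes 0.05 s, during which the arm holds its last target.

## Working session

There is one attempt and no reset: what is moved stays moved. The work goes in short steps, Python scripts to look and compute and a tool call to move; the robot and the scene stay as the last step left them, time stands still between calls to the robot, and variables do not carry over. Pictures are saved under pics/ and viewed, and the job is handed in when it is done.

Besides the shell and the picture viewer there is one more tool, called after "Emit:" as name(argument=value, ...) on one line, values as JSON. servo_tool: Moves the arm, as the interface text tells. Its arguments: {"type":"object","properties":{"rows":{"type":"array","items":{"type":"object","properties":{"ax":{"type":"number"},"ay":{"type":"number"},"az":{"type":"number"},"tx":{"type":"number"},"ty":{"type":"number"},"tz":{"type":"number"},"gripper":{"type":"number"}}}}},"required":["rows"]}

```bash
mkdir -p pics; ls
python3 - <<'E'
from cell import bot
import cv2,numpy as np
s=bot.get_state()
print({k:np.round(v,3).tolist() for k,v in s.items()})
for n in ["scene","side"]:
    d=bot.snapshot(n); cv2.imwrite(f"pics/{n}0.png",d["img"][:,:,::-1]); np.savez(f"pics/{n}0.npz",**d)
    R=cv2.Rodrigues(d["rvec"])[0]; print(n,-R.T@np.array(d["tvec"]).ravel(),R[2])
E
```

```text
pics
{'time_s': 0.0, 'joints': [1.171, 0.309, 1.635, -0.0, 1.2, -0.07], 'joint_velocities': [-0.002, -0.001, 0.0, -0.0, -0.001, 0.002], 'joint_torque': [-0.0, -41.524, -27.667, 0.0, 0.01, 0.0], 'eef_pos': [0.202, 0.591, 0.23], 'ee_rot': [0.164, 0.986, -0.001, -0.0], 'wrist_force': [-0.551, 0.294, -0.212], 'torque': [0.048, -0.011, -0.023], 'opening': 0.086}
scene [0.93817476 0.58254912 1.12273046] [-0.24565312 -0.47393101 -0.84560271]
side [ 0.47123214 -0.69453239  0.57410738] [ 0.20700065  0.8350939  -0.50967529]
```

View pics/scene0.png

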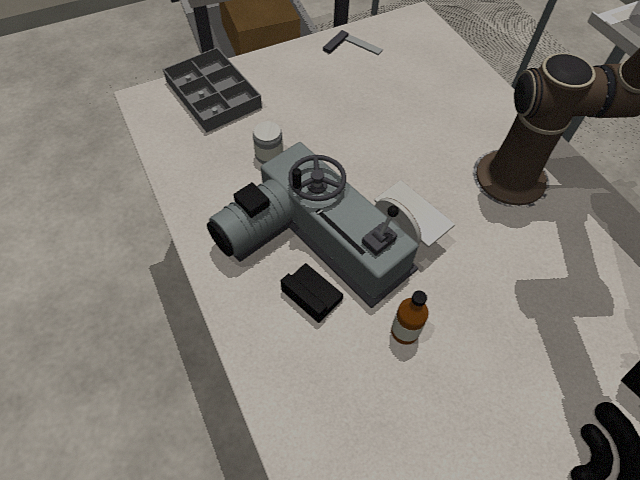

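View pics/side0.png

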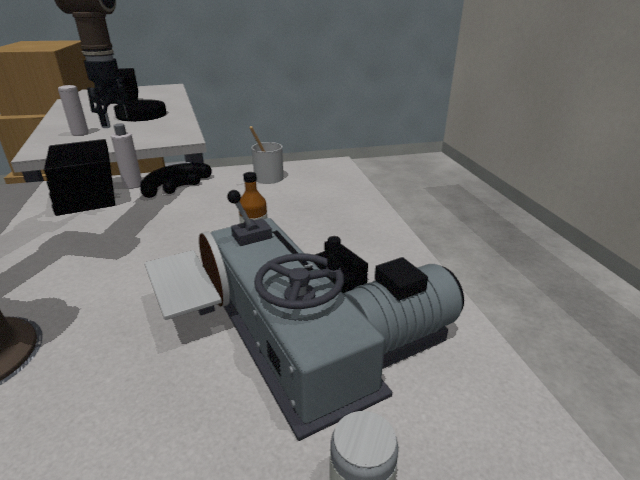

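The scene view shows the wheel around (317,178), the handle at about (297,178) and the ball at (393,212). In the side view the handle is at (334,250) and the ball at (234,197). I'll enlarge both.

Run:
```python
import cv2,numpy as np
a=np.load("pics/scene0.npz")["img"][:,:,::-1]; b=np.load("pics/side0.npz")["img"][:,:,::-1]
cv2.imwrite("pics/c1.png",cv2.resize(a[130:280,260:430],None,fx=4.5,fy=4,interpolation=cv2.INTER_CUBIC)[:600])
cv2.imwrite("pics/c1.png",cv2.resize(a[135:285,250:450],None,fx=4,fy=4,interpolation=cv2.INTER_CUBIC))
cv2.imwrite("pics/c2.png",cv2.resize(b[170:320,200:400],None,fx=4,fy=4,interpolation=cv2.INTER_CUBIC))
```

```text
(no output)
```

View pics/c1.png

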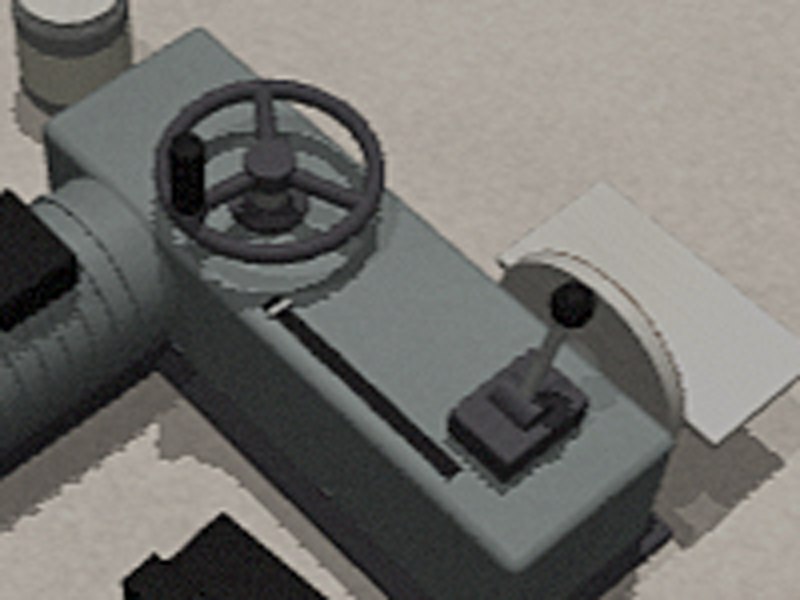

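View pics/c2.png

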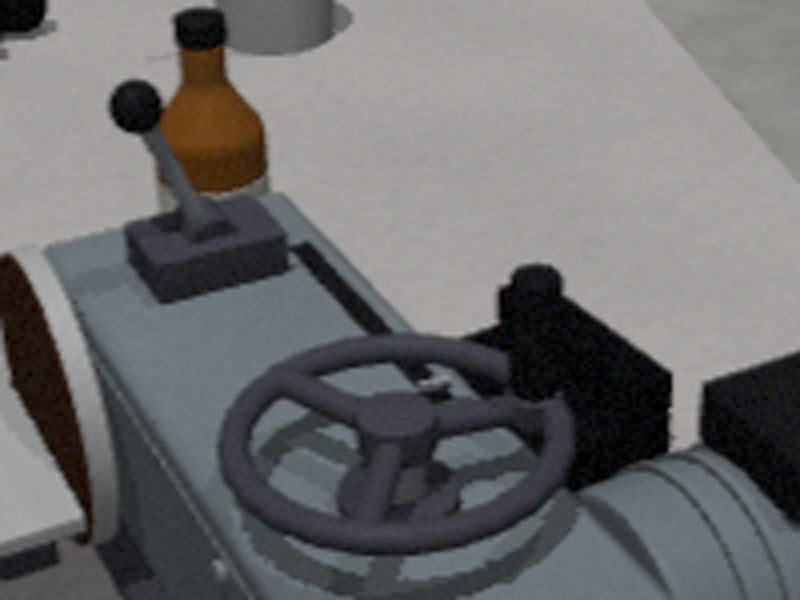

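```bash
cat > h.py <<'E'
import cv2,numpy as np
def cam(d): 
    R=cv2.Rodrigues(np.array(d["rvec"]))[0]; return np.array(d["camera_matrix"]),R,np.array(d["tvec"]).ravel()
def ray(d,p):
    K,R,t=cam(d); v=R.T@np.linalg.inv(K)@np.array([p[0],p[1],1.]); return -R.T@t, v
def atz(d,p,z):
    o,v=ray(d,p); return o+v*(z-o[2])/v[2]
def tri(d1,p1,d2,p2):
    P=[]
    for d in(d1,d2):
        K,R,t=cam(d); P.append(K@np.c_[R,t])
    X=cv2.triangulatePoints(P[0],P[1],np.array(p1,float),np.array(p2,float)).ravel(); return X[:3]/X[3]
E
python3 - <<'E'
from h import *
a=np.load("pics/scene0.npz");b=np.load("pics/side0.npz")
A=lambda x,y:(250+x/4-.375,135+y/4-.375)
B=lambda x,y:(200+x/4-.375,170+y/4-.375)
print("handle top tri",tri(a,A(187,140),b,B(537,275)),"mid",atz(a,A(187.5,176),.199),"top",atz(a,A(187,140),.224),atz(b,B(537,275),.224))
print("ball",tri(a,A(573,304),b,B(135,106)),atz(a,A(573,304),.22))
print("hub",tri(a,A(270,155),b,B(400,410)))
print("pointer",atz(a,A(275,308),.13),atz(b,B(437,380),.13))
s0=atz(a,A(268,312),.127);s1=atz(a,A(455,470),.127);print("slot",s0,s1,np.degrees(np.arctan2(*(s1-s0)[:2]*[-1,1])))
for dd,L,T in((a,A,[(155,170),(385,175),(270,78),(265,262),(182,105),(350,105),(345,238),(190,235)]),(b,B,[(220,450),(577,440),(400,335),(400,553),(290,355),(270,523),(530,510)])):
    P=np.array([atz(dd,L(*q),.1615) for q in T])[:,:2]
    M=np.c_[2*P,np.ones(len(P))];c=np.linalg.lstsq(M,(P**2).sum(1),rcond=None)[0]
    print("rim",c[:2],np.sqrt(c[2]+c[0]**2+c[1]**2))
for p in[(45,128),(200,30),(672,440),(515,570)]: print("corner",p,atz(a,A(*p),.127))
E
```

```text
handle top tri [ 0.62890793 -0.11779258  0.22420518] mid [ 0.63170489 -0.1121865   0.199     ] top [ 0.62884362 -0.11795407  0.224     ] [ 0.6289927  -0.11745058  0.224     ]
ball [0.48490148 0.08062005 0.22312594] [0.48391834 0.07888874 0.22      ]
hub [ 0.57078059 -0.1246979   0.17335684]
pointer [ 0.60444082 -0.04747685  0.13      ] [ 0.60281567 -0.04362817  0.13      ]
slot [ 0.60862075 -0.04854016  0.127     ] [0.56045077 0.09956648 0.127     ] 18.016521968628275
rim [ 0.5705449  -0.12567657] 0.07236896196729203
rim [ 0.56987677 -0.12340526] 0.07372217175022758
corner (45, 128) [ 0.67423917 -0.2423602   0.127     ]
corner (200, 30) [ 0.54689099 -0.27691834  0.127     ]
corner (672, 440) [0.43526395 0.13698189 0.127     ]
corner (515, 570) [0.5619954  0.17186997 0.127     ]
```

```bash
cat >> h.py <<'E'
from scipy.spatial.transform import Rotation as Ro
def totool(s,target):
    return Ro.from_quat(s["ee_rot"]).as_matrix().T@(np.array(target)-np.array(s["eef_pos"]))*100
E
python3 - <<'E'
from h import *
from cell import bot
s=bot.get_state(); print(Ro.from_quat(s["ee_rot"]).as_matrix().round(4))
print(totool(s,[.6295,-.1178,.28]))
E
```

```text
[[-9.461e-01  3.238e-01 -8.000e-04]
 [ 3.238e-01  9.461e-01 -1.900e-03]
 [ 2.000e-04 -2.000e-03 -1.000e+00]]
[-63.37368615 -53.19852666  -4.88474047]
```

Emit:
servo_tool(rows=[{"tz":-2.5},{"tz":-2.4,"tx":-1,"ty":-0.8},{"tx":-3,"ty":-2.5},{"tx":-3.4,"ty":-2.9},{"tx":-3.4,"ty":-2.9},{"tx":-3.4,"ty":-2.9},{"tx":-3.4,"ty":-2.9},{"tx":-3.4,"ty":-2.9},{"tx":-3.4,"ty":-2.9},{"tx":-3.4,"ty":-2.9},{"tx":-3.4,"ty":-2.9},{"tx":-3.4,"ty":-2.9}])

```text
$.rows[0]: bad value
```

Emit:
servo_tool(rows=[{"tx":-3.4,"ty":-2.9},{"tx":-3.4,"ty":-2.9},{"tx":-3.4,"ty":-2.8},{"tx":-3.4,"ty":-2.8},{"tx":-3.4,"ty":-2.7},{"tx":-3.0,"ty":-2.4},{"tx":-2,"ty":-1.6},{"tx":-1,"ty":-0.8},{},{}])

```text
$.rows[0]: bad value
```

Emit:
servo_tool(rows=[{"ax":0,"ay":0,"az":0,"tx":0,"ty":0,"tz":-2.5,"gripper":8.5},{"ax":0,"ay":0,"az":0,"tx":-1,"ty":-0.8,"tz":-2.4,"gripper":8.5}])

```text
time_s: 0.3
eef_pos: [0.2082, 0.5802, 0.2789]
ee_rot: [0.164, 0.987, -0.002, -0.001]
wrist_force: [0.6, 0.1, 0.7]
opening: 0.0852
```

Emit:
servo_tool(rows=[{"ax":0,"ay":0,"az":0,"tx":-3,"ty":-2.5,"tz":0,"gripper":8.5},{"ax":0,"ay":0,"az":0,"tx":-3.4,"ty":-2.9,"tz":0,"gripper":8.5},{"ax":0,"ay":0,"az":0,"tx":-3.4,"ty":-2.9,"tz":0,"gripper":8.5},{"ax":0,"ay":0,"az":0,"tx":-3.4,"ty":-2.9,"tz":0,"gripper":8.5},{"ax":0,"ay":0,"az":0,"tx":-3.4,"ty":-2.9,"tz":0,"gripper":8.5},{"ax":0,"ay":0,"az":0,"tx":-3.4,"ty":-2.9,"tz":0,"gripper":8.5},{"ax":0,"ay":0,"az":0,"tx":-3.4,"ty":-2.9,"tz":0,"gripper":8.5},{"ax":0,"ay":0,"az":0,"tx":-3.4,"ty":-2.9,"tz":0,"gripper":8.5},{"ax":0,"ay":0,"az":0,"tx":-3.4,"ty":-2.9,"tz":0,"gripper":8.5},{"ax":0,"ay":0,"az":0,"tx":-3.4,"ty":-2.9,"tz":0,"gripper":8.5},{"ax":0,"ay":0,"az":0,"tx":-3.4,"ty":-2.9,"tz":0,"gripper":8.5},{"ax":0,"ay":0,"az":0,"tx":-3.4,"ty":-2.9,"tz":0,"gripper":8.5}])

```text
time_s: 1.5
eef_pos: [0.4804, 0.1225, 0.2799]
ee_rot: [0.164, 0.986, 0.0, -0.0]
wrist_force: [0.7, 0.2, -0.4]
opening: 0.0848
```

Emit:
servo_tool(rows=[{"ax":0,"ay":0,"az":0,"tx":-3.4,"ty":-2.9,"tz":0,"gripper":8.5},{"ax":0,"ay":0,"az":0,"tx":-3.4,"ty":-2.9,"tz":0,"gripper":8.5},{"ax":0,"ay":0,"az":0,"tx":-3.4,"ty":-2.9,"tz":0,"gripper":8.5},{"ax":0,"ay":0,"az":0,"tx":-3.4,"ty":-2.9,"tz":0,"gripper":8.5},{"ax":0,"ay":0,"az":0,"tx":-3.0,"ty":-2.4,"tz":0,"gripper":8.5},{"ax":0,"ay":0,"az":0,"tx":-2.0,"ty":-1.6,"tz":0,"gripper":8.5},{"ax":0,"ay":0,"az":0,"tx":0,"ty":0,"tz":0,"gripper":8.5},{"ax":0,"ay":0,"az":0,"tx":0,"ty":0,"tz":0,"gripper":8.5}])

```text
time_s: 2.3
eef_pos: [0.605, -0.0837, 0.2793]
ee_rot: [0.165, 0.986, 0.0, -0.001]
wrist_force: [-0.1, 1.2, -0.7]
opening: 0.085
```

Run:
```python
from h import *
from cell import bot
s=bot.get_state(); print({k:np.round(v,4).tolist() for k,v in s.items()})
print(totool(s,[.6295,-.1178,.185]))
for n in ["wrist","scene"]:
    d=bot.snapshot(n); cv2.imwrite(f"pics/{n}1.png",d["img"][:,:,::-1]); np.savez(f"pics/{n}1.npz",**d)
```

```text
{'time_s': 2.3, 'joints': [-0.2091, 0.2428, 1.6178, 0.0006, 1.2832, -1.4491], 'joint_velocities': [0.0243, -0.0214, 0.0183, 0.0022, 0.0016, -0.0018], 'joint_torque': [-0.7972, -39.3494, -29.1673, -0.0746, -0.065, -0.0064], 'eef_pos': [0.605, -0.0837, 0.2793], 'ee_rot': [0.1647, 0.9863, 0.0003, -0.0011], 'wrist_force': [-0.0732, 1.207, -0.7022], 'torque': [0.0157, 0.0631, -0.0477], 'opening': 0.085}
[-3.44521187 -2.42715786  9.42276154]
```

View pics/wrist1.png

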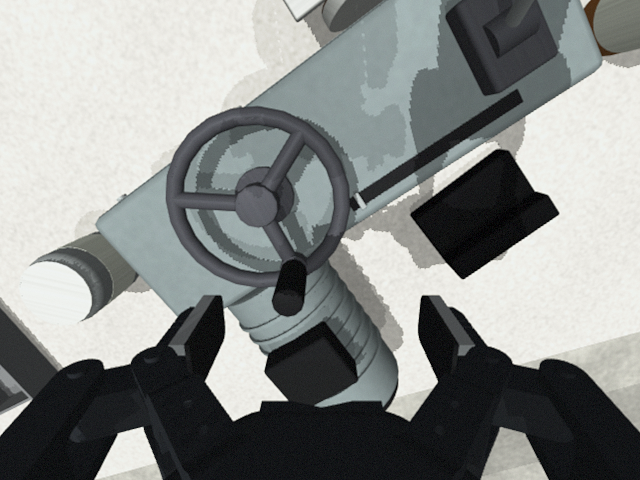

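The wrist view shows the wheel rim spanning columns 167–349 and rows 107–287, so its centre is near (258,197). The handle top is at about (289,301) and the pointer at (360,201).

Run:
```python
from h import *
d=np.load("pics/wrist1.npz"); a=np.load("pics/scene0.npz");b=np.load("pics/side0.npz")
P=np.array([atz(d,q,.1615) for q in [(167,200),(349,190),(258,107),(255,287),(190,136),(320,133),(198,262)]])[:,:2]
M=np.c_[2*P,np.ones(len(P))];c=np.linalg.lstsq(M,(P**2).sum(1),rcond=None)[0]
print("rim",c[:2],np.sqrt(c[2]+c[0]**2+c[1]**2))
print("handle top",atz(d,(289,301),.224), "hub",atz(d,(259,203),.173), "dep",d["depth"][301,289],d["depth"][203,259])
print("pointer",atz(d,(360,201),.13))
s=atz(d,(352,207),.127);e=atz(d,(521,96),.127);print(np.degrees(np.arctan2(-(e-s)[0],(e-s)[1])))
```

```text
rim [ 0.57213192 -0.12456234] 0.0721999709322674
handle top [ 0.62926194 -0.11484186  0.224     ] hub [ 0.56908804 -0.12129499  0.173     ] dep 0.22142847 0.2535076
pointer [ 0.60263565 -0.04687068  0.13      ]
15.395320998721777
```

Emit:
servo_tool(rows=[{"ax":0,"ay":0,"az":0,"tx":-1.7,"ty":-1.2,"tz":0,"gripper":6.5},{"ax":0,"ay":0,"az":0,"tx":-1.7,"ty":-1.2,"tz":0,"gripper":6.5},{"ax":0,"ay":0,"az":0,"tx":0,"ty":0,"tz":2,"gripper":6.5},{"ax":0,"ay":0,"az":0,"tx":0,"ty":0,"tz":2.5,"gripper":6.5},{"ax":0,"ay":0,"az":0,"tx":0,"ty":0,"tz":2.5,"gripper":6.5},{"ax":0,"ay":0,"az":0,"tx":0,"ty":0,"tz":1.5,"gripper":6.5},{"ax":0,"ay":0,"az":0,"tx":0,"ty":0,"tz":0.9,"gripper":6.5},{"ax":0,"ay":0,"az":0,"tx":0,"ty":0,"tz":0,"gripper":6.5},{"ax":0,"ay":0,"az":0,"tx":0,"ty":0,"tz":0,"gripper":6.5}])

```text
time_s: 3.3
eef_pos: [0.6306, -0.1171, 0.1873]
ee_rot: [0.164, 0.986, -0.0, 0.001]
wrist_force: [0.1, 0.5, -0.6]
opening: 0.0648
```

Run:
```python
from h import *
from cell import bot
s=bot.get_state(); print({k:np.round(v,4).tolist() for k,v in s.items()})
for n in ["wrist","side"]:
    d=bot.snapshot(n); cv2.imwrite(f"pics/{n}2.png",d["img"][:,:,::-1]); np.savez(f"pics/{n}2.npz",**d)
```

```text
{'time_s': 3.3, 'joints': [-0.2515, 0.3799, 1.6308, 0.0, 1.1293, -1.4931], 'joint_velocities': [-0.0027, -0.0097, -0.0166, -0.0011, -0.0017, 0.0006], 'joint_torque': [0.0728, -42.7766, -26.0041, 0.0034, 0.0337, 0.0002], 'eef_pos': [0.6306, -0.1171, 0.1873], 'ee_rot': [0.1639, 0.9865, -0.0001, 0.0008], 'wrist_force': [0.0976, 0.5318, -0.6095], 'torque': [0.0218, 0.0002, -0.0256], 'opening': 0.0648}
```

View pics/wrist2.png

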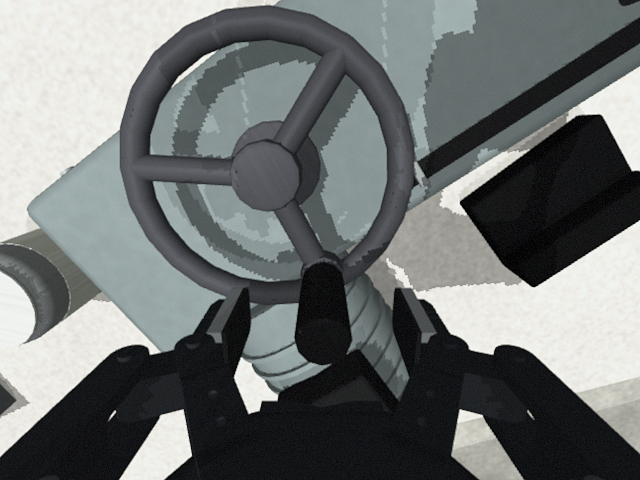

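View pics/side2.png

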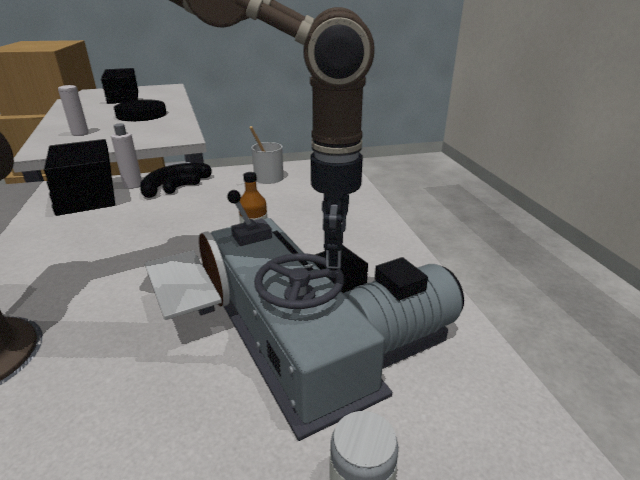

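The handle (322,320) stands midway between the pads, so I'll close on it.

Emit:
servo_tool(rows=[{"ax":0,"ay":0,"az":0,"tx":0,"ty":0,"tz":0,"gripper":1.5},{"ax":0,"ay":0,"az":0,"tx":0,"ty":0,"tz":0,"gripper":1.5},{"ax":0,"ay":0,"az":0,"tx":0,"ty":0,"tz":0,"gripper":1.5},{"ax":0,"ay":0,"az":0,"tx":0,"ty":0,"tz":0,"gripper":1.5},{"ax":0,"ay":0,"az":0,"tx":0,"ty":0,"tz":0,"gripper":1.5},{"ax":0,"ay":0,"az":0,"tx":0,"ty":0,"tz":0,"gripper":1.5}])

```text
time_s: 4.0
eef_pos: [0.6306, -0.1174, 0.1871]
ee_rot: [0.164, 0.986, 0.0, 0.001]
wrist_force: [0.0, -0.2, 4.8]
opening: 0.0207
```

Run:
```python
from h import *
from cell import bot
s=bot.get_state(); print({k:np.round(v,4).tolist() for k,v in s.items()})
d=bot.snapshot("wrist"); cv2.imwrite(f"pics/wrist3.png",d["img"][:,:,::-1])
```

```text
{'time_s': 4.0, 'joints': [-0.252, 0.3801, 1.6309, 0.0002, 1.1289, -1.493], 'joint_velocities': [0.0017, -0.0009, -0.0008, -0.0014, 0.0007, -0.0006], 'joint_torque': [-0.3938, -41.2164, -24.8506, -0.1885, 0.0628, -0.0028], 'eef_pos': [0.6306, -0.1174, 0.1871], 'ee_rot': [0.1642, 0.9864, 0.0, 0.0008], 'wrist_force': [0.0399, -0.2036, 4.7928], 'torque': [0.156, -0.0845, -0.0258], 'opening': 0.0207}
```

View pics/wrist3.png

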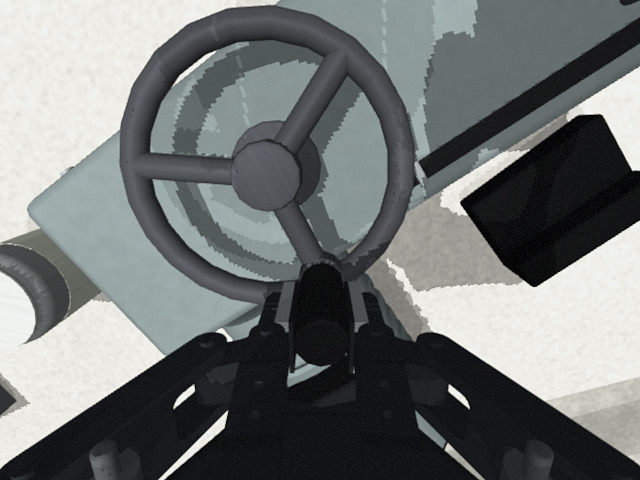

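```bash
cat > circ.py <<'E'
from h import *
import sys
C=np.array([.5708,-.1242]); PHI0=np.radians(6.5)
T=Ro.from_quat([.1642,.9864,0,0.0]).as_matrix()[:2,:2]
def rows(th0,dth,n,r=.06):
    out=[]
    for i in range(n):
        a,b=PHI0-(th0+i*dth),PHI0-(th0+(i+1)*dth)
        d=r*np.array([np.cos(b)-np.cos(a),np.sin(b)-np.sin(a)])
        out.append((T.T@d*100).round(2).tolist())
    return out
if __name__=="__main__":
    print(rows(float(sys.argv[1]),float(sys.argv[2]),int(sys.argv[3])))
E
python3 circ.py 0 0.1 12;python3 circ.py 1.2 0.1 12
```

```text
[[-0.23, -0.55], [-0.17, -0.57], [-0.12, -0.59], [-0.06, -0.6], [0.0, -0.6], [0.06, -0.6], [0.12, -0.59], [0.18, -0.57], [0.24, -0.55], [0.29, -0.52], [0.34, -0.49], [0.39, -0.46]]
[[0.43, -0.41], [0.47, -0.37], [0.51, -0.32], [0.54, -0.27], [0.56, -0.21], [0.58, -0.16], [0.59, -0.1], [0.6, -0.04], [0.6, 0.02], [0.59, 0.08], [0.58, 0.14], [0.57, 0.2]]
```

Emit:
servo_tool(rows=[{"ax":0,"ay":0,"az":0,"tx":-0.23,"ty":-0.55,"tz":0,"gripper":1.5},{"ax":0,"ay":0,"az":0,"tx":-0.17,"ty":-0.57,"tz":0,"gripper":1.5},{"ax":0,"ay":0,"az":0,"tx":-0.12,"ty":-0.59,"tz":0,"gripper":1.5},{"ax":0,"ay":0,"az":0,"tx":-0.06,"ty":-0.6,"tz":0,"gripper":1.5},{"ax":0,"ay":0,"az":0,"tx":0,"ty":-0.6,"tz":0,"gripper":1.5},{"ax":0,"ay":0,"az":0,"tx":0.06,"ty":-0.6,"tz":0,"gripper":1.5}])

```text
time_s: 4.65
eef_pos: [0.6241, -0.1529, 0.1871]
ee_rot: [0.164, 0.986, 0.0, 0.001]
wrist_force: [0.2, 1.9, 5.9]
opening: 0.0206
```

```bash
cat > st.py <<'E'
from h import *
from cell import bot
from circ import *
s=bot.get_state(); p=np.array(s["eef_pos"]); f=np.array(s["wrist_force"])
v=p[:2]-C; r=np.hypot(*v); phi=np.arctan2(v[1],v[0]); u=v/r; t=np.array([u[1],-u[0]])
print("t",s["time_s"],"p",p.round(4),"F",f.round(2),"open",round(float(s["opening"]),4),"r",r.round(4),"th",((PHI0-phi)%(2*np.pi)).round(3),"Frad",(f[:2]@u).round(2),"Ftan(cw+)",(f[:2]@t).round(2))
E
python3 st.py
```

```text
t 4.65 p [ 0.6241 -0.1529  0.1871] F [0.16 1.86 5.89] open 0.0206 r 0.0605 th 0.608 Frad -0.74 Ftan(cw+) -1.71
```

Emit:
servo_tool(rows=[{"ax":0,"ay":0,"az":0,"tx":0.12,"ty":-0.59,"tz":0,"gripper":1.5},{"ax":0,"ay":0,"az":0,"tx":0.18,"ty":-0.57,"tz":0,"gripper":1.5},{"ax":0,"ay":0,"az":0,"tx":0.24,"ty":-0.55,"tz":0,"gripper":1.5},{"ax":0,"ay":0,"az":0,"tx":0.29,"ty":-0.52,"tz":0,"gripper":1.5},{"ax":0,"ay":0,"az":0,"tx":0.34,"ty":-0.49,"tz":0,"gripper":1.5},{"ax":0,"ay":0,"az":0,"tx":0.39,"ty":-0.46,"tz":0,"gripper":1.5},{"ax":0,"ay":0,"az":0,"tx":0.43,"ty":-0.41,"tz":0,"gripper":1.5},{"ax":0,"ay":0,"az":0,"tx":0.47,"ty":-0.37,"tz":0,"gripper":1.5},{"ax":0,"ay":0,"az":0,"tx":0.51,"ty":-0.32,"tz":0,"gripper":1.5},{"ax":0,"ay":0,"az":0,"tx":0.54,"ty":-0.27,"tz":0,"gripper":1.5}])

```text
time_s: 5.65
eef_pos: [0.5763, -0.1846, 0.1871]
ee_rot: [0.164, 0.986, 0.0, 0.001]
wrist_force: [2.9, 1.7, 5.8]
opening: 0.021
```

```bash
python3 st.py; python3 circ.py 1.6 0.1 6;  python3 circ.py 2.2 0.1 6;  python3 circ.py 2.8 0.1 6;  python3 circ.py 3.4 0.1 6; python3 circ.py 4 0.1 6;python3 circ.py 4.6 0.1 6;python3 circ.py 5.2 0.1 6;python3 circ.py 5.8 0.1 6;python3 circ.py 6.4 0.1 6;python3 circ.py 7 0.1 6
```

```text
t 5.65 p [ 0.5763 -0.1846  0.1871] F [2.92 1.73 5.81] open 0.021 r 0.0606 th 1.593 Frad -1.45 Ftan(cw+) -3.06
[[0.56, -0.21], [0.58, -0.16], [0.59, -0.1], [0.6, -0.04], [0.6, 0.02], [0.59, 0.08]]
[[0.58, 0.14], [0.57, 0.2], [0.54, 0.25], [0.52, 0.31], [0.48, 0.36], [0.44, 0.4]]
[[0.4, 0.44], [0.36, 0.48], [0.31, 0.52], [0.25, 0.54], [0.2, 0.57], [0.14, 0.58]]
[[0.08, 0.59], [0.02, 0.6], [-0.04, 0.6], [-0.1, 0.59], [-0.16, 0.58], [-0.21, 0.56]]
[[-0.27, 0.54], [-0.32, 0.51], [-0.37, 0.47], [-0.42, 0.43], [-0.46, 0.39], [-0.49, 0.34]]
[[-0.52, 0.29], [-0.55, 0.24], [-0.57, 0.18], [-0.59, 0.12], [-0.6, 0.06], [-0.6, 0.0]]
[[-0.6, -0.06], [-0.59, -0.12], [-0.57, -0.17], [-0.55, -0.23], [-0.53, -0.28], [-0.5, -0.34]]
[[-0.46, -0.38], [-0.42, -0.43], [-0.38, -0.47], [-0.33, -0.5], [-0.28, -0.53], [-0.22, -0.56]]
[[-0.16, -0.58], [-0.11, -0.59], [-0.05, -0.6], [0.01, -0.6], [0.07, -0.6], [0.13, -0.58]]
[[0.19, -0.57], [0.25, -0.55], [0.3, -0.52], [0.35, -0.49], [0.4, -0.45], [0.44, -0.41]]
```

Emit:
servo_tool(rows=[{"ax":0,"ay":0,"az":0,"tx":0.56,"ty":-0.21,"tz":0,"gripper":1.5},{"ax":0,"ay":0,"az":0,"tx":0.58,"ty":-0.16,"tz":0,"gripper":1.5},{"ax":0,"ay":0,"az":0,"tx":0.59,"ty":-0.1,"tz":0,"gripper":1.5},{"ax":0,"ay":0,"az":0,"tx":0.6,"ty":-0.04,"tz":0,"gripper":1.5},{"ax":0,"ay":0,"az":0,"tx":0.6,"ty":0.02,"tz":0,"gripper":1.5},{"ax":0,"ay":0,"az":0,"tx":0.59,"ty":0.08,"tz":0,"gripper":1.5}])

```text
time_s: 6.25
eef_pos: [0.5417, -0.1771, 0.187]
ee_rot: [0.164, 0.986, -0.0, 0.001]
wrist_force: [2.0, 1.8, 5.1]
opening: 0.0206
```

```bash
python3 st.py
```

```text
t 6.25 p [ 0.5417 -0.1771  0.187 ] F [2.   1.83 5.14] open 0.0206 r 0.0604 th 2.186 Frad -2.56 Ftan(cw+) -0.87
```

Emit:
servo_tool(rows=[{"ax":0,"ay":0,"az":0,"tx":0.58,"ty":0.14,"tz":0,"gripper":1.5},{"ax":0,"ay":0,"az":0,"tx":0.57,"ty":0.2,"tz":0,"gripper":1.5},{"ax":0,"ay":0,"az":0,"tx":0.54,"ty":0.25,"tz":0,"gripper":1.5},{"ax":0,"ay":0,"az":0,"tx":0.52,"ty":0.31,"tz":0,"gripper":1.5},{"ax":0,"ay":0,"az":0,"tx":0.48,"ty":0.36,"tz":0,"gripper":1.5},{"ax":0,"ay":0,"az":0,"tx":0.44,"ty":0.4,"tz":0,"gripper":1.5}])

```text
time_s: 6.85
eef_pos: [0.5174, -0.1516, 0.187]
ee_rot: [0.164, 0.986, -0.001, 0.001]
wrist_force: [2.1, -1.5, 4.7]
opening: 0.0206
```

```bash
python3 st.py
```

```text
t 6.85 p [ 0.5174 -0.1516  0.187 ] F [ 2.13 -1.52  4.67] open 0.0206 r 0.06 th 2.78 Frad -1.2 Ftan(cw+) -2.33
```

Emit:
servo_tool(rows=[{"ax":0,"ay":0,"az":0,"tx":0.4,"ty":0.44,"tz":0,"gripper":1.5},{"ax":0,"ay":0,"az":0,"tx":0.36,"ty":0.48,"tz":0,"gripper":1.5},{"ax":0,"ay":0,"az":0,"tx":0.31,"ty":0.52,"tz":0,"gripper":1.5},{"ax":0,"ay":0,"az":0,"tx":0.25,"ty":0.54,"tz":0,"gripper":1.5},{"ax":0,"ay":0,"az":0,"tx":0.2,"ty":0.57,"tz":0,"gripper":1.5},{"ax":0,"ay":0,"az":0,"tx":0.14,"ty":0.58,"tz":0,"gripper":1.5}])

```text
time_s: 7.45
eef_pos: [0.5115, -0.117, 0.187]
ee_rot: [0.164, 0.986, -0.001, 0.001]
wrist_force: [1.0, -2.6, 6.9]
opening: 0.0204
```

```bash
python3 st.py
```

```text
t 7.45 p [ 0.5115 -0.117   0.187 ] F [ 1.02 -2.57  6.91] open 0.0204 r 0.0597 th 3.376 Frad -1.32 Ftan(cw+) -2.42
```

Emit:
servo_tool(rows=[{"ax":0,"ay":0,"az":0,"tx":0.08,"ty":0.59,"tz":0,"gripper":1.5},{"ax":0,"ay":0,"az":0,"tx":0.02,"ty":0.6,"tz":0,"gripper":1.5},{"ax":0,"ay":0,"az":0,"tx":-0.04,"ty":0.6,"tz":0,"gripper":1.5},{"ax":0,"ay":0,"az":0,"tx":-0.1,"ty":0.59,"tz":0,"gripper":1.5},{"ax":0,"ay":0,"az":0,"tx":-0.16,"ty":0.58,"tz":0,"gripper":1.5},{"ax":0,"ay":0,"az":0,"tx":-0.21,"ty":0.56,"tz":0,"gripper":1.5}])

```text
time_s: 8.05
eef_pos: [0.5262, -0.0849, 0.187]
ee_rot: [0.164, 0.986, -0.001, -0.0]
wrist_force: [-1.3, -2.0, 7.8]
opening: 0.0206
```

```bash
python3 st.py
```

```text
t 8.05 p [ 0.5262 -0.0849  0.187 ] F [-1.25 -1.97  7.84] open 0.0206 r 0.0595 th 3.978 Frad -0.36 Ftan(cw+) -2.3
```

Emit:
servo_tool(rows=[{"ax":0,"ay":0,"az":0,"tx":-0.27,"ty":0.54,"tz":0,"gripper":1.5},{"ax":0,"ay":0,"az":0,"tx":-0.32,"ty":0.51,"tz":0,"gripper":1.5},{"ax":0,"ay":0,"az":0,"tx":-0.37,"ty":0.47,"tz":0,"gripper":1.5},{"ax":0,"ay":0,"az":0,"tx":-0.42,"ty":0.43,"tz":0,"gripper":1.5},{"ax":0,"ay":0,"az":0,"tx":-0.46,"ty":0.39,"tz":0,"gripper":1.5},{"ax":0,"ay":0,"az":0,"tx":-0.49,"ty":0.34,"tz":0,"gripper":1.5}])

```text
time_s: 8.65
eef_pos: [0.5566, -0.0665, 0.187]
ee_rot: [0.164, 0.986, -0.001, -0.001]
wrist_force: [-1.3, -0.0, 8.2]
opening: 0.0207
```

```bash
python3 st.py
```

```text
t 8.65 p [ 0.5566 -0.0665  0.187 ] F [-1.3  -0.02  8.25] open 0.0207 r 0.0594 th 4.584 Frad 0.29 Ftan(cw+) -1.27
```

Emit:
servo_tool(rows=[{"ax":0,"ay":0,"az":0,"tx":-0.52,"ty":0.29,"tz":0,"gripper":1.5},{"ax":0,"ay":0,"az":0,"tx":-0.55,"ty":0.24,"tz":0,"gripper":1.5},{"ax":0,"ay":0,"az":0,"tx":-0.57,"ty":0.18,"tz":0,"gripper":1.5},{"ax":0,"ay":0,"az":0,"tx":-0.59,"ty":0.12,"tz":0,"gripper":1.5},{"ax":0,"ay":0,"az":0,"tx":-0.6,"ty":0.06,"tz":0,"gripper":1.5},{"ax":0,"ay":0,"az":0,"tx":-0.6,"ty":0,"tz":0,"gripper":1.5}])

```text
time_s: 9.25
eef_pos: [0.5921, -0.0686, 0.187]
ee_rot: [0.164, 0.986, -0.0, -0.001]
wrist_force: [-1.9, 1.4, 8.7]
opening: 0.0206
```

```bash
python3 st.py
```

```text
t 9.25 p [ 0.5921 -0.0686  0.187 ] F [-1.86  1.45  8.68] open 0.0206 r 0.0596 th 5.192 Frad 0.69 Ftan(cw+) -2.26
```

Emit:
servo_tool(rows=[{"ax":0,"ay":0,"az":0,"tx":-0.6,"ty":-0.06,"tz":0,"gripper":1.5},{"ax":0,"ay":0,"az":0,"tx":-0.59,"ty":-0.12,"tz":0,"gripper":1.5},{"ax":0,"ay":0,"az":0,"tx":-0.57,"ty":-0.17,"tz":0,"gripper":1.5},{"ax":0,"ay":0,"az":0,"tx":-0.55,"ty":-0.23,"tz":0,"gripper":1.5},{"ax":0,"ay":0,"az":0,"tx":-0.53,"ty":-0.28,"tz":0,"gripper":1.5},{"ax":0,"ay":0,"az":0,"tx":-0.5,"ty":-0.34,"tz":0,"gripper":1.5}])

```text
time_s: 9.85
eef_pos: [0.6204, -0.0906, 0.187]
ee_rot: [0.164, 0.986, 0.0, 0.0]
wrist_force: [-0.3, 2.5, 7.1]
opening: 0.0214
```

```bash
python3 st.py
```

```text
t 9.85 p [ 0.6204 -0.0906  0.187 ] F [-0.29  2.47  7.09] open 0.0214 r 0.0599 th 5.801 Frad 1.14 Ftan(cw+) -2.21
```

Emit:
servo_tool(rows=[{"ax":0,"ay":0,"az":0,"tx":-0.46,"ty":-0.38,"tz":0,"gripper":1.5},{"ax":0,"ay":0,"az":0,"tx":-0.42,"ty":-0.43,"tz":0,"gripper":1.5},{"ax":0,"ay":0,"az":0,"tx":-0.38,"ty":-0.47,"tz":0,"gripper":1.5},{"ax":0,"ay":0,"az":0,"tx":-0.33,"ty":-0.5,"tz":0,"gripper":1.5},{"ax":0,"ay":0,"az":0,"tx":-0.28,"ty":-0.53,"tz":0,"gripper":1.5},{"ax":0,"ay":0,"az":0,"tx":-0.22,"ty":-0.56,"tz":0,"gripper":1.5}])

```text
time_s: 10.45
eef_pos: [0.6311, -0.1248, 0.1871]
ee_rot: [0.164, 0.986, 0.0, 0.0]
wrist_force: [0.3, 1.9, 6.5]
opening: 0.0205
```

```bash
python3 st.py
```

```text
t 10.45 p [ 0.6311 -0.1248  0.1871] F [0.27 1.87 6.52] open 0.0205 r 0.0603 th 0.123 Frad 0.25 Ftan(cw+) -1.87
```

Emit:
servo_tool(rows=[{"ax":0,"ay":0,"az":0,"tx":-0.16,"ty":-0.58,"tz":0,"gripper":1.5},{"ax":0,"ay":0,"az":0,"tx":-0.11,"ty":-0.59,"tz":0,"gripper":1.5},{"ax":0,"ay":0,"az":0,"tx":-0.05,"ty":-0.6,"tz":0,"gripper":1.5},{"ax":0,"ay":0,"az":0,"tx":0.01,"ty":-0.6,"tz":0,"gripper":1.5}])

```text
time_s: 10.85
eef_pos: [0.6262, -0.1484, 0.1871]
ee_rot: [0.164, 0.986, -0.0, 0.001]
wrist_force: [0.5, 1.5, 6.6]
opening: 0.0208
```

```bash
python3 st.py
```

```text
t 10.85 p [ 0.6262 -0.1484  0.1871] F [0.53 1.52 6.58] open 0.0208 r 0.0605 th 0.525 Frad -0.12 Ftan(cw+) -1.6
```

Emit:
servo_tool(rows=[{"ax":0,"ay":0,"az":0,"tx":0.07,"ty":-0.6,"tz":0,"gripper":1.5},{"ax":0,"ay":0,"az":0,"tx":0.13,"ty":-0.58,"tz":0,"gripper":1.5},{"ax":0,"ay":0,"az":0,"tx":0.19,"ty":-0.57,"tz":0,"gripper":1.5},{"ax":0,"ay":0,"az":0,"tx":0.25,"ty":-0.55,"tz":0,"gripper":1.5}])

```text
time_s: 11.25
eef_pos: [0.6132, -0.1676, 0.1871]
ee_rot: [0.164, 0.986, 0.001, 0.001]
wrist_force: [2.8, 3.3, 6.3]
opening: 0.0207
```

```bash
python3 st.py; python3 circ.py 7.2 0.1 20
```

```text
t 11.25 p [ 0.6132 -0.1676  0.1871] F [2.79 3.26 6.3 ] open 0.0207 r 0.0606 th 0.91 Frad -0.38 Ftan(cw+) -4.27
[[0.3, -0.52], [0.35, -0.49], [0.4, -0.45], [0.44, -0.41], [0.48, -0.36], [0.51, -0.31], [0.54, -0.26], [0.56, -0.2], [0.58, -0.15], [0.59, -0.09], [0.6, -0.03], [0.6, 0.03], [0.59, 0.09], [0.58, 0.15], [0.56, 0.21], [0.54, 0.26], [0.51, 0.31], [0.48, 0.36], [0.44, 0.41], [0.39, 0.45]]
```

Emit:
servo_tool(rows=[{"ax":0,"ay":0,"az":0,"tx":0.3,"ty":-0.52,"tz":0,"gripper":1.5},{"ax":0,"ay":0,"az":0,"tx":0.35,"ty":-0.49,"tz":0,"gripper":1.5}])

```text
time_s: 11.45
eef_pos: [0.6044, -0.1747, 0.1871]
ee_rot: [0.164, 0.986, 0.001, 0.002]
wrist_force: [4.2, 4.2, 4.5]
opening: 0.0208
```

```bash
python3 st.py
```

```text
t 11.45 p [ 0.6044 -0.1747  0.1871] F [4.16 4.15 4.48] open 0.0208 r 0.0607 th 1.098 Frad -1.16 Ftan(cw+) -5.76
```

Emit:
servo_tool(rows=[{"ax":0,"ay":0,"az":0,"tx":0.4,"ty":-0.45,"tz":0,"gripper":1.5},{"ax":0,"ay":0,"az":0,"tx":0.44,"ty":-0.41,"tz":0,"gripper":1.5}])

```text
time_s: 11.65
eef_pos: [0.5944, -0.1801, 0.1871]
ee_rot: [0.164, 0.986, 0.001, 0.003]
wrist_force: [6.8, 4.0, 3.3]
opening: 0.0207
```

```bash
python3 st.py
```

```text
t 11.65 p [ 0.5944 -0.1801  0.1871] F [6.83 4.01 3.27] open 0.0207 r 0.0607 th 1.285 Frad -1.04 Ftan(cw+) -7.85
```

Emit:
servo_tool(rows=[{"ax":0,"ay":0,"az":0,"tx":0.48,"ty":-0.36,"tz":0,"gripper":1.5},{"ax":0,"ay":0,"az":0,"tx":0.51,"ty":-0.31,"tz":0,"gripper":1.5}])

```text
time_s: 11.85
eef_pos: [0.5837, -0.1835, 0.1871]
ee_rot: [0.164, 0.986, 0.001, 0.004]
wrist_force: [8.8, 3.2, 1.2]
opening: 0.0203
```

```bash
python3 st.py
```

```text
t 11.85 p [ 0.5837 -0.1835  0.1871] F [8.76 3.21 1.2 ] open 0.0203 r 0.0606 th 1.47 Frad -1.27 Ftan(cw+) -9.25
```

Emit:
servo_tool(rows=[{"ax":0,"ay":0,"az":0,"tx":0.54,"ty":-0.26,"tz":0,"gripper":1.5}])

```text
time_s: 11.95
eef_pos: [0.5782, -0.1844, 0.1871]
ee_rot: [0.164, 0.986, 0.001, 0.004]
wrist_force: [9.8, 2.3, 0.5]
opening: 0.0206
```

```bash
python3 st.py
```

```text
t 11.95 p [ 0.5782 -0.1844  0.1871] F [9.78 2.3  0.48] open 0.0206 r 0.0606 th 1.562 Frad -1.1 Ftan(cw+) -9.99
```

Emit:
servo_tool(rows=[{"ax":0,"ay":0,"az":0,"tx":0.56,"ty":-0.2,"tz":0,"gripper":1.5},{"ax":0,"ay":0,"az":0,"tx":0.58,"ty":-0.15,"tz":0,"gripper":1.5}])

```text
time_s: 12.15
eef_pos: [0.567, -0.1847, 0.1872]
ee_rot: [0.164, 0.986, -0.0, 0.006]
wrist_force: [11.6, 0.1, -0.6]
opening: 0.0208
```

```bash
python3 st.py
```

```text
t 12.15 p [ 0.567  -0.1847  0.1872] F [11.6   0.05 -0.59] open 0.0208 r 0.0606 th 1.746 Frad -0.77 Ftan(cw+) -11.58
```

Emit:
servo_tool(rows=[{"ax":0,"ay":0,"az":0,"tx":0.24,"ty":-0.05,"tz":0,"gripper":1.5}])

```text
time_s: 12.25
eef_pos: [0.5644, -0.1844, 0.1872]
ee_rot: [0.164, 0.986, -0.0, 0.005]
wrist_force: [12.7, 0.0, -0.3]
opening: 0.0204
```

```bash
python3 st.py
```

```text
t 12.25 p [ 0.5644 -0.1844  0.1872] F [ 1.267e+01  1.000e-02 -2.800e-01] open 0.0204 r 0.0606 th 1.791 Frad -1.36 Ftan(cw+) -12.6
```

Emit:
servo_tool(rows=[{"ax":0,"ay":0,"az":0,"tx":0,"ty":0,"tz":0,"gripper":1.5}])

```text
time_s: 12.35
eef_pos: [0.5641, -0.1844, 0.1871]
ee_rot: [0.164, 0.986, -0.0, 0.005]
wrist_force: [10.1, 0.9, 0.6]
opening: 0.0205
```

```bash
python3 st.py
```

```text
t 12.35 p [ 0.5641 -0.1844  0.1871] F [10.1   0.87  0.64] open 0.0205 r 0.0605 th 1.795 Frad -1.99 Ftan(cw+) -9.94
```

Emit:
servo_tool(rows=[{"ax":0,"ay":0,"az":0,"tx":0.3,"ty":-0.03,"tz":0,"gripper":1.5}])

```text
time_s: 12.45
eef_pos: [0.5623, -0.1842, 0.1872]
ee_rot: [0.164, 0.986, -0.0, 0.006]
wrist_force: [12.5, -1.3, -1.9]
opening: 0.0203
```

```bash
python3 st.py
```

```text
t 12.45 p [ 0.5623 -0.1842  0.1872] F [12.52 -1.26 -1.89] open 0.0203 r 0.0605 th 1.825 Frad -0.51 Ftan(cw+) -12.57
```

Emit:
servo_tool(rows=[{"ax":0,"ay":0,"az":0,"tx":0,"ty":0,"tz":0,"gripper":1.5}])

```text
time_s: 12.55
eef_pos: [0.5616, -0.184, 0.1872]
ee_rot: [0.164, 0.986, -0.0, 0.005]
wrist_force: [9.9, -0.4, -0.4]
opening: 0.0208
```

```bash
python3 st.py
```

```text
t 12.55 p [ 0.5616 -0.184   0.1872] F [ 9.92 -0.45 -0.45] open 0.0208 r 0.0605 th 1.837 Frad -1.07 Ftan(cw+) -9.87
```

Emit:
servo_tool(rows=[{"ax":0,"ay":0,"az":0,"tx":-0.3,"ty":0.03,"tz":0,"gripper":2},{"ax":0,"ay":0,"az":0,"tx":0,"ty":0,"tz":0,"gripper":6.5},{"ax":0,"ay":0,"az":0,"tx":0,"ty":0,"tz":0,"gripper":6.5},{"ax":0,"ay":0,"az":0,"tx":0,"ty":0,"tz":0,"gripper":6.5},{"ax":0,"ay":0,"az":0,"tx":0,"ty":0,"tz":0,"gripper":6.5},{"ax":0,"ay":0,"az":0,"tx":0,"ty":0,"tz":0,"gripper":6.5}])

```text
time_s: 13.15
eef_pos: [0.5598, -0.1837, 0.1858]
ee_rot: [0.164, 0.986, 0.0, -0.001]
wrist_force: [0.2, 0.5, -0.6]
opening: 0.0649
```

```bash
python3 st.py
python3 - <<'E'
from h import *
from cell import bot
d=bot.snapshot("wrist"); cv2.imwrite(f"pics/wrist4.png",d["img"][:,:,::-1]);np.savez(f"pics/wrist4.npz",**d)
E
```

```text
t 13.15 p [ 0.5598 -0.1837  0.1858] F [ 0.19  0.55 -0.61] open 0.0649 r 0.0605 th 1.867 Frad -0.57 Ftan(cw+) -0.08
```

View pics/wrist4.png

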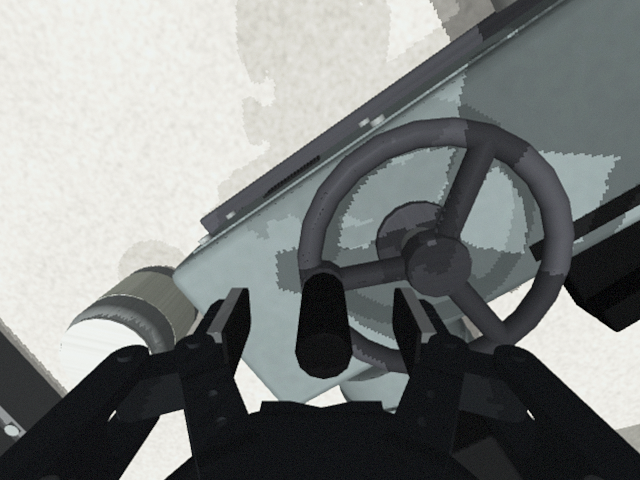

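Emit:
servo_tool(rows=[{"ax":0,"ay":0,"az":0,"tx":0,"ty":0,"tz":-2,"gripper":6.5},{"ax":0,"ay":0,"az":0,"tx":0,"ty":0,"tz":-4,"gripper":6.5},{"ax":0,"ay":0,"az":0,"tx":0,"ty":0,"tz":-4,"gripper":6.5},{"ax":0,"ay":0,"az":0,"tx":0.6,"ty":0.6,"tz":-1.5,"gripper":0},{"ax":0,"ay":0,"az":0,"tx":2.5,"ty":2.5,"tz":0,"gripper":0},{"ax":0,"ay":0,"az":0,"tx":3,"ty":3,"tz":0,"gripper":0},{"ax":0,"ay":0,"az":0,"tx":3,"ty":3,"tz":0,"gripper":0},{"ax":0,"ay":0,"az":0,"tx":3,"ty":3,"tz":0,"gripper":0},{"ax":0,"ay":0,"az":0,"tx":3,"ty":3,"tz":0,"gripper":0},{"ax":0,"ay":0,"az":0,"tx":2.5,"ty":2.5,"tz":0,"gripper":0},{"ax":0,"ay":0,"az":0,"tx":1.5,"ty":1.5,"tz":0,"gripper":0},{"ax":0,"ay":0,"az":0,"tx":0.6,"ty":0.7,"tz":0,"gripper":0}])

```text
time_s: 14.4
eef_pos: [0.4364, 0.0691, 0.3006]
ee_rot: [0.163, 0.987, 0.0, -0.001]
wrist_force: [1.1, -0.8, 0.2]
opening: -0.0003
```

Emit:
servo_tool(rows=[{"ax":0,"ay":0,"az":-0.1,"tx":0,"ty":0,"tz":0,"gripper":0},{"ax":0,"ay":0,"az":-0.14,"tx":0,"ty":0,"tz":0,"gripper":0},{"ax":0,"ay":0,"az":-0.14,"tx":0,"ty":0,"tz":0,"gripper":0},{"ax":0,"ay":0,"az":-0.14,"tx":0,"ty":0,"tz":0,"gripper":0},{"ax":0,"ay":0,"az":-0.075,"tx":0,"ty":0,"tz":0,"gripper":0},{"ax":0,"ay":0,"az":0,"tx":0,"ty":0,"tz":0,"gripper":0},{"ax":0,"ay":0,"az":0,"tx":0,"ty":0,"tz":0,"gripper":0}])

```text
time_s: 15.1
eef_pos: [0.4381, 0.0671, 0.3009]
ee_rot: [-0.131, 0.991, -0.0, -0.0]
wrist_force: [-0.1, 0.2, 0.6]
opening: 0.0003
```

Run:
```python
from h import *
from cell import bot
s=bot.get_state(); print(s["time_s"],s["eef_pos"].round(4) if hasattr(s["eef_pos"],'round') else s["eef_pos"],np.round(s["joints"],3)); print(Ro.from_quat(s["ee_rot"]).as_matrix().round(3))
print(totool(s,[.4377,.0676,.205]))
for n in ["wrist","scene"]:
    d=bot.snapshot(n); cv2.imwrite(f"pics/{n}5.png",d["img"][:,:,::-1]); np.savez(f"pics/{n}5.npz",**d)
```

```text
15.1 [0.4381 0.0671 0.3009] [ 0.054 -0.118  1.957 -0.     1.303 -1.78 ]
[[-0.966 -0.26  -0.001]
 [-0.26   0.966 -0.   ]
 [ 0.001 -0.    -1.   ]]
[0.023325   0.06304736 9.5893073 ]
```

View pics/wrist5.png

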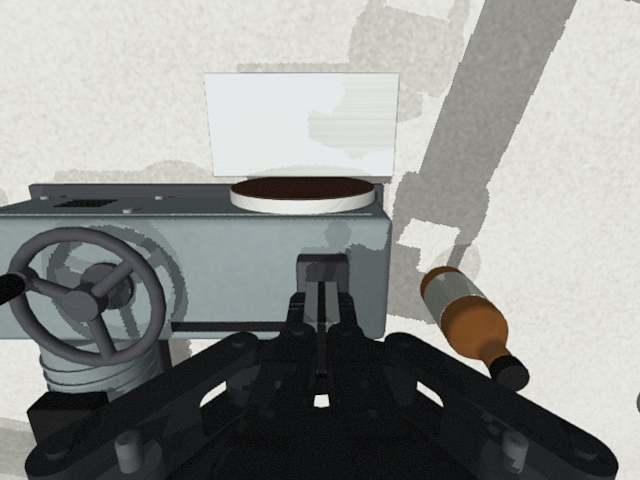

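View pics/scene5.png

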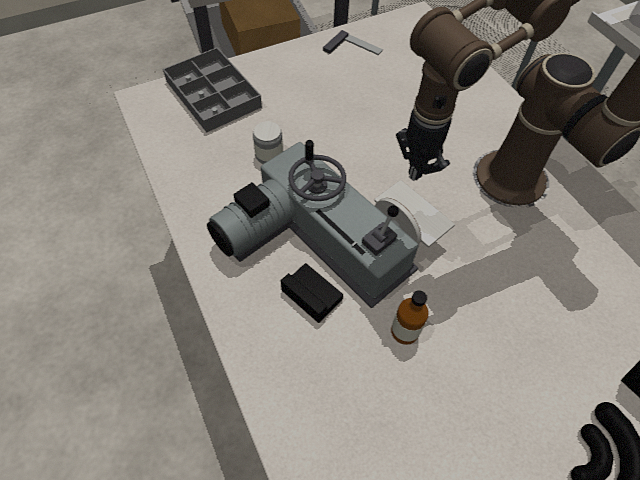

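Emit:
servo_tool(rows=[{"ax":0,"ay":0,"az":0,"tx":0,"ty":0,"tz":2,"gripper":0},{"ax":0,"ay":0,"az":0,"tx":0,"ty":0,"tz":3,"gripper":0},{"ax":0,"ay":0,"az":0,"tx":0,"ty":0,"tz":3,"gripper":0},{"ax":0,"ay":0,"az":0,"tx":0,"ty":0,"tz":1.5,"gripper":0},{"ax":0,"ay":0,"az":0,"tx":0,"ty":0,"tz":0,"gripper":0},{"ax":0,"ay":0,"az":0,"tx":0,"ty":0,"tz":0,"gripper":0}])

```text
time_s: 15.8
eef_pos: [0.4384, 0.0674, 0.2066]
ee_rot: [-0.132, 0.991, -0.0, 0.0]
wrist_force: [-0.0, 0.6, 1.1]
opening: 0.0001
```

Run:
```python
from h import *
from cell import bot
for n in ["side","scene"]:
    d=bot.snapshot(n); im=d["img"][:,:,::-1]
    c=im[110:260,160:360] if n=="side" else im[135:285,330:530]
    cv2.imwrite(f"pics/{n}6.png",cv2.resize(c,None,fx=4,fy=4))
```

```text
(no output)
```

View pics/side6.png

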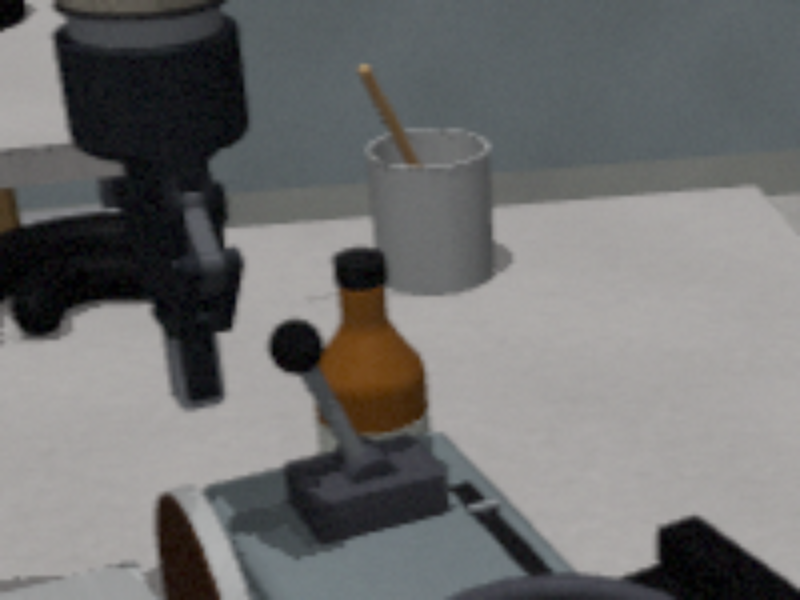

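View pics/scene6.png

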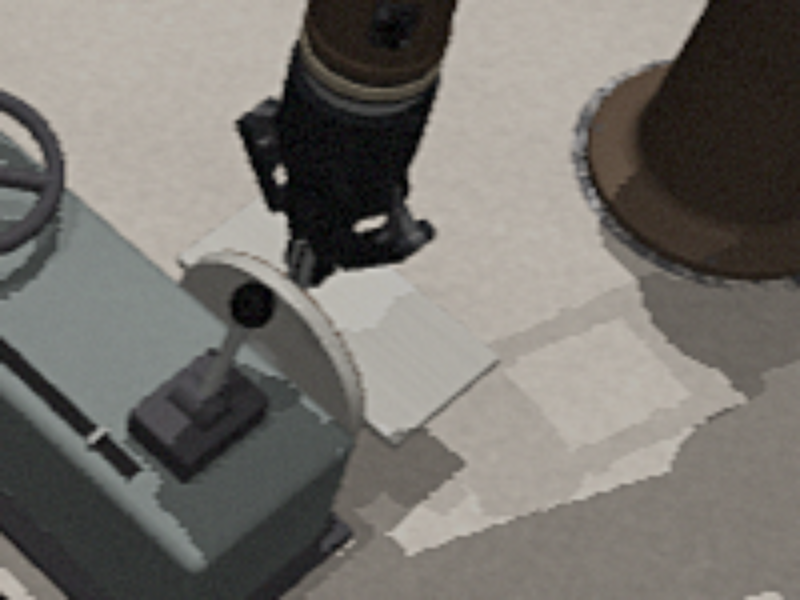

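Emit:
servo_tool(rows=[{"ax":0,"ay":0,"az":0,"tx":-0.8,"ty":0,"tz":0,"gripper":0},{"ax":0,"ay":0,"az":0,"tx":-0.8,"ty":0,"tz":0,"gripper":0},{"ax":0,"ay":0,"az":0,"tx":-0.6,"ty":0,"tz":0,"gripper":0},{"ax":0,"ay":0,"az":0,"tx":-0.6,"ty":0,"tz":0,"gripper":0},{"ax":0,"ay":0,"az":0,"tx":-0.6,"ty":0,"tz":0,"gripper":0},{"ax":0,"ay":0,"az":0,"tx":-0.6,"ty":0,"tz":0,"gripper":0},{"ax":0,"ay":0,"az":0,"tx":-0.6,"ty":0,"tz":0,"gripper":0},{"ax":0,"ay":0,"az":0,"tx":-0.6,"ty":0,"tz":0,"gripper":0},{"ax":0,"ay":0,"az":0,"tx":-0.6,"ty":0,"tz":0,"gripper":0},{"ax":0,"ay":0,"az":0,"tx":-0.6,"ty":0,"tz":0,"gripper":0},{"ax":0,"ay":0,"az":0,"tx":-0.6,"ty":0,"tz":0,"gripper":0}])

```text
time_s: 17.0
eef_pos: [0.5062, 0.0859, 0.2062]
ee_rot: [-0.132, 0.991, -0.0, -0.0]
wrist_force: [-0.2, 0.1, -0.8]
opening: -0.0001
```

Run:
```python
from h import *
from cell import bot
for n in ["side","scene"]:
    d=bot.snapshot(n); im=d["img"][:,:,::-1]; np.savez(f"pics/{n}7.npz",**d)
    c=im[110:260,160:360] if n=="side" else im[135:285,330:530]
    cv2.imwrite(f"pics/{n}7.png",cv2.resize(c,None,fx=4,fy=4))
```

```text
(no output)
```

View pics/side7.png

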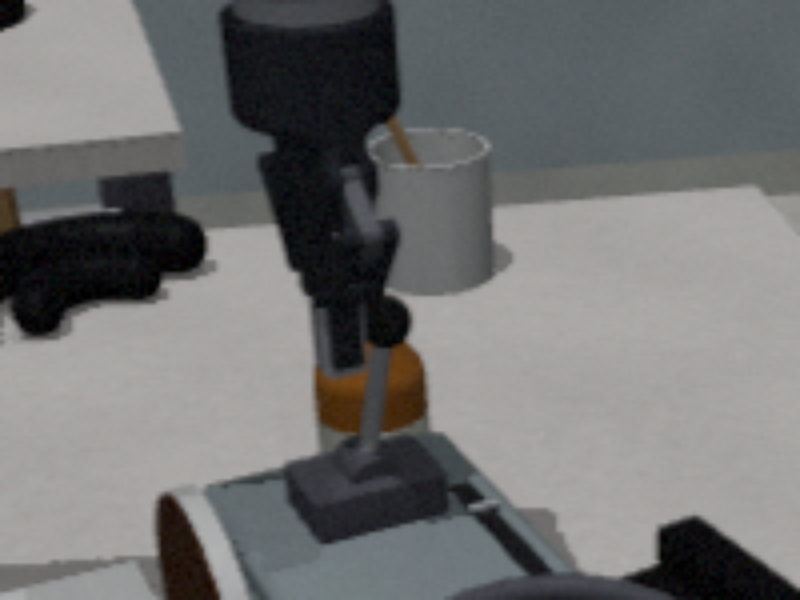

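Emit:
servo_tool(rows=[{"ax":0,"ay":0,"az":0,"tx":-0.5,"ty":0,"tz":0,"gripper":0},{"ax":0,"ay":0,"az":0,"tx":-0.5,"ty":0,"tz":0,"gripper":0},{"ax":0,"ay":0,"az":0,"tx":-0.4,"ty":0,"tz":0,"gripper":0},{"ax":0,"ay":0,"az":0,"tx":-0.2,"ty":0,"tz":0,"gripper":0}])

```text
time_s: 17.5
eef_pos: [0.5214, 0.09, 0.2061]
ee_rot: [-0.132, 0.991, 0.0, -0.0]
wrist_force: [-1.5, -0.5, -0.6]
opening: -0.0001
```

Emit:
servo_tool(rows=[{"ax":0,"ay":0,"az":0,"tx":-0.2,"ty":0,"tz":0,"gripper":0},{"ax":0,"ay":0,"az":0,"tx":-0.1,"ty":0,"tz":0,"gripper":0}])

```text
time_s: 17.7
eef_pos: [0.5241, 0.0908, 0.2062]
ee_rot: [-0.132, 0.991, -0.0, -0.0]
wrist_force: [-1.1, -0.4, 0.1]
opening: 0.0001
```

Emit:
servo_tool(rows=[{"ax":0,"ay":0,"az":0,"tx":-0.2,"ty":0,"tz":0,"gripper":0},{"ax":0,"ay":0,"az":0,"tx":-0.1,"ty":0,"tz":0,"gripper":0}])

```text
time_s: 17.9
eef_pos: [0.5267, 0.0915, 0.2062]
ee_rot: [-0.132, 0.991, -0.0, -0.001]
wrist_force: [-2.7, -0.9, 0.2]
opening: -0.0001
```

Emit:
servo_tool(rows=[{"ax":0,"ay":0,"az":0,"tx":-0.1,"ty":0,"tz":0,"gripper":0},{"ax":0,"ay":0,"az":0,"tx":-0.1,"ty":0,"tz":0,"gripper":0}])

```text
time_s: 18.1
eef_pos: [0.5269, 0.0916, 0.2061]
ee_rot: [-0.132, 0.991, -0.0, -0.003]
wrist_force: [-8.0, -2.9, 4.5]
opening: -0.0002
```

Emit:
servo_tool(rows=[{"ax":0,"ay":0,"az":0,"tx":0.8,"ty":0,"tz":0,"gripper":0},{"ax":0,"ay":0,"az":0,"tx":2,"ty":0,"tz":0,"gripper":0},{"ax":0,"ay":0,"az":0,"tx":3,"ty":0,"tz":0,"gripper":0},{"ax":0,"ay":0,"az":0,"tx":3,"ty":0,"tz":-2,"gripper":0},{"ax":0,"ay":0,"az":0,"tx":1,"ty":0,"tz":-4,"gripper":0},{"ax":0,"ay":0,"az":0,"tx":0,"ty":0,"tz":-3,"gripper":0},{"ax":0,"ay":0,"az":0,"tx":0,"ty":0,"tz":0,"gripper":0},{"ax":0,"ay":0,"az":0,"tx":0,"ty":0,"tz":0,"gripper":0}])

```text
time_s: 18.9
eef_pos: [0.4353, 0.0665, 0.2976]
ee_rot: [-0.132, 0.991, -0.0, 0.002]
wrist_force: [-1.0, 0.7, 0.5]
opening: -0.0
```

Run:
```python
from h import *
from cell import bot
for n in ["side","scene"]:
    d=bot.snapshot(n); im=d["img"][:,:,::-1]; np.savez(f"pics/{n}8.npz",**d)
    cv2.imwrite(f"pics/{n}8.png",im)
    c=im[170:320,200:400] if n=="side" else im[135:285,250:450]
    cv2.imwrite(f"pics/{n}8c.png",cv2.resize(c,None,fx=4,fy=4,interpolation=cv2.INTER_CUBIC))
```

```text
(no output)
```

View pics/side8c.png

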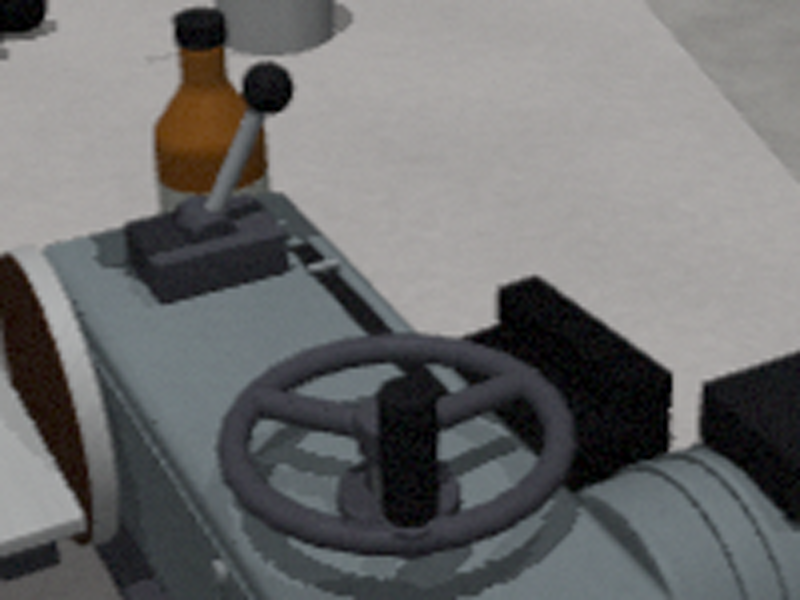

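View pics/scene8c.png

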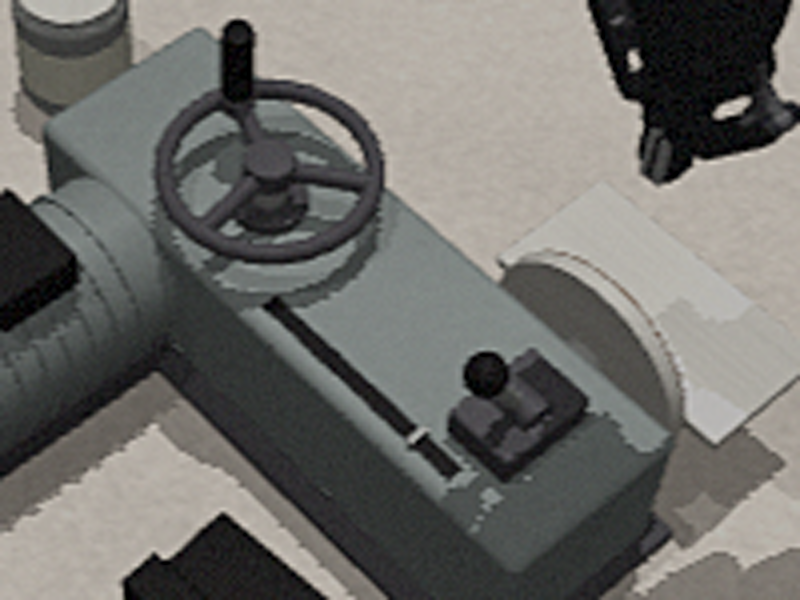

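View pics/scene8.png

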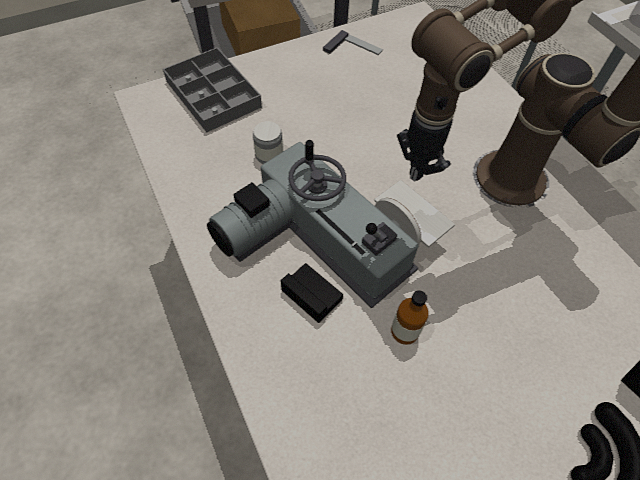

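The ball now leans away: side crop (268,88), scene crop (487,374). I'll measure it, the handle and the pointer before handing in.

Run:
```python
from h import *
a=np.load("pics/scene8.npz");b=np.load("pics/side8.npz")
A=lambda x,y:(250+x/4-.375,135+y/4-.375)
B=lambda x,y:(200+x/4-.375,170+y/4-.375)
ball=tri(a,A(487,374),b,B(268,88)); xs=(ball[:2]-[.513,.0879])@[.9655,.26]
print(ball,xs,"lever",.5+np.arctan2(xs,ball[2]-.149))
h=tri(a,A(238,28),b,B(408,386)); v=h[:2]-[.5708,-.1242]; print("handle",h,np.hypot(*v),"theta",(np.radians(6.5)-np.arctan2(v[1],v[0]))+2*np.pi)
p0=atz(a,A(275,308),.13);p=atz(a,A(418,437),.13);print("pointer travel/15mm",np.linalg.norm(p-p0)/.015)
```

```text
[0.54945693 0.0980679  0.21832304] 0.03784282159199352 lever 0.9996829835154724
handle [ 0.56384338 -0.18403129  0.22486612] 0.06023436139616583 theta 8.083178943886884
pointer travel/15mm 8.279061909990617
```

```bash
python3 -c "
from cell import bot
print(bot.close_job(), bot.get_state()['time_s'])"
```

```text
the job is handed in; nothing more can be done
the job is handed in; nothing more can be done
```

The belt is tensioned to about 12.5 N at the handle, the lever is locked, and the job was handed in at about 19 s of the 72 s allowed.

- **Tension wheel:** I gripped the crank handle and wound it clockwise about 8.1 rad.
  - It ran slack at about 2 N until roughly 6.95 rad, then rose by about 9 N per rad.
  - I stopped at 12.6 N measured while moving. It read 9.9 N standing still, which fits the clutch bearing 2–3 N.
  - After I let go, the cameras put the wheel at about 8.1 rad. The pointer gave about 8.3 rad, which is within how well it can be read. The wheel showed no sign of slipping back.
- **Lock lever:** I then pushed the ball over to its stop, where the force rose to about 8 N, and backed off. Measured from the cameras afterwards, the lever is at 1.00 rad, fully locked.
- **Surroundings:** The bottle, tin and foam piece look unmoved in the images; I did not measure them. The gripper was clear and touching nothing at hand-in.

None of the checks failed. The first two move calls were refused because rows must list every field; nothing moved, and I sent them again complete.

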